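# Load the cam-lift stage and hold it at full lift

## Task

Load the cam-lift stage on the jeweller's bench: thread the brass spacer collar down the stage's post first and then the white polishing wheel on top of it, both fully home and let go. Then swing the red-handled cam lever up to its highest lift point, where the lever stands straight up, and finish while still holding it there, since it springs back when released; do not prop up the stage itself. Leave the bottle, the jar and the pliers where they are.

Things in the scene. Friction and masses are not known exactly. Their poses are not given: they have to be found in the camera images.
- collar: brass spacer collar lying flat on the bench, 40 mm outside diameter, 14 mm hole, 16 mm high, 0.1 to 0.2 kg; origin at the centre of its underside, z up its axis
- wheel: white polishing wheel (hard disc) lying flat on the bench, 50 mm diameter, 14 mm hole, 18 mm thick, about 40 g; origin at the centre of its underside, z up its axis
- stage: aluminium lift plate of the fixture, 110 mm (x) by 76 mm (y) by 8 mm, moving straight up and down on a brass eccentric, with an upright steel post, 10 mm in diameter and 46 mm high (top 6 mm tapered), at its centre. Origin on the plate's top surface at the foot of the post; z up the post. Top surface 73 to 79 mm above the bench at the start, 87 mm at full lift.
- fixture: fixed grey base, 140 mm (x) by 130 mm (y), 10 mm thick, bolted down; origin at the centre of its underside, directly below the post. The cam axle runs along its y axis, 45 mm above the bench, directly below the post. A steel gauge pin with a yellow flag, 121 mm high, stands at its corner x = +60, y = +55 mm and marks the height of the loaded wheel's top at full lift.
- lever_grip (a point): middle of the grip of the cam lever: a steel arm 110 mm long from the axle to a red round crossbar grip, 16 mm in diameter and 70 mm long, a sleeve that turns freely on its pin. The point lies on the axis of the red grip, 92 mm to the fixture's -y side of the post; y along the grip, parallel to the fixture's y. The arm's centre line lies 44 mm from this point, on the +y side, next to the fixture.
- cam_lever (a joint): lever angle, rad: 0 = arm level, towards the fixture's -x; 1.571 = arm straight up = highest lift; beyond, to the stop at 2.4, the stage sinks again. Grip centre in the fixture frame: x = -110 cos(angle), y = -92, z = 45 + 110 sin(angle) mm. Starts at 0.05 to 0.4, kept by friction; a return spring grows with the angle: about 6 N at the grip near the top; it swings back down if let go.
- bottle: small clear bottle with black cap, 34 mm diameter, 75 mm high; a bystander; origin at the centre of its underside
- jar: small amber jar with white cap, 44 mm diameter, 50 mm high; a bystander; origin at the centre of its underside
- pliers: flat pliers with blue handles lying on the bench, about 150 mm long, 10 mm thick; a bystander; x points to the jaws; origin near the pivot, at bench height
Things that resemble listed ones, but are neither listed nor needed, are in the scene too. Of the things like the collar, leave any that is black or green; of the rest the smaller one is meant.

How it is judged:
On the way, in this order (a step that is already met when the one before it is completed fails the run):
1. the collar is on the post, home on the stage plate and let go (horizontal distance between collar and stage below 0.004 m and z of collar in the frame of stage below 0.003 m and angle between collar's own z axis and vertical below 0.1 rad and contact force between collar and the fingers below 0.1 N), for 0.1 s.
2. the wheel is on the post, home on the collar and let go (horizontal distance between wheel and stage below 0.004 m and z of wheel in the frame of stage between 0.013 and 0.019 m and angle between wheel's own z axis and vertical below 0.1 rad and contact force between wheel and the fingers below 0.1 N), for 0.1 s.
3. the cam lever is held upright, at its highest lift (value of joint cam_lever between 1.42 and 1.72 rad and contact force between the fingers and cam_lever above 0.5 N), for 0.2 s.
At the end, for the whole second after the job is handed in: Fingers still hold the cam lever (over 0.5 N), at rest and upright within 0.15 rad; stage above 85 mm, untouched by the robot; collar on the plate and wheel on the collar within 3 mm, centred within 4 mm, flat, not touched by the fingers (all of step 1 and all of step 2 and all of step 3 and velocity of joint cam_lever between -0.1 and 0.1 rad/s and height (world z) of stage above 0.085 m and contact force between each of the arm, the fingers and stage below 0.1 N); the arm keeps its last pose, push and grip.
It fails at once if the bottle is disturbed (moved over 20 mm or tipped) (distance of bottle from where it was at the start of the episode above 0.02 m or angle between bottle's own z axis and vertical above 0.5 rad).
It fails at once if the jar is disturbed (moved over 20 mm or tipped) (distance of jar from where it was at the start of the episode above 0.02 m or angle between jar's own z axis and vertical above 0.5 rad).
It fails at once if the pliers are moved over 20 mm (distance of pliers from where it was at the start of the episode above 0.02 m).
It also fails if it takes over 69 s, if anything falls off the work surface, if the arm or the gripper's body presses on something with over 40 N, if the wrist force passes 120 N, or if a joint passes its speed limit or range.

## Robot

A 6-joint arm with a two-finger parallel gripper is mounted at the origin on the work surface. World frame = base frame: x ahead of the robot, y to its left, z up, the work surface at z = 0. Lengths are in m, angles in rad, forces in N, time in s.
With the tool pointing down it reaches from about 0.35 to 0.8 m from the base axis. Payload 7.3 kg.
Tool frame: the origin (TCP) lies where the fingers leave the gripper's body, on its centre line; the fingertips stand 73 mm ahead of it and the grasp point (between the pads) lies 54 mm ahead of it (arm.hold_point_z is the z of the grasp point in the tool frame, in m); z points along the fingers, y is the line along which they close (so a half turn about z gives the same grasp; the last joint's range is limited). The gripper opens to 85 mm and grips with 20 to 120 N. Pads are 22 mm wide; open, the fingers measure 114 mm over their backs; the gripper's body (76 mm by 85 mm) begins 54 mm behind the grasp point. The pads swing forward as they close: fully open they stand 13 mm farther back than shut.
Start: joints at [1.177, 0.342, 1.524, -0, 1.275, -0.146], TCP at [0.129, 0.509, 0.304] pointing down, gripper open.
Joint ranges: [-2.53, 2.53], [-0.77, 2.02], [0.04, 2.7], [-1, 4.14], [0.28, 2.66], [-3.11, 3.11]. Speed limits (rad/s): [2.57, 2.57, 3.14, 3.14, 3.14, 3.14].

## Interface

Orientations are given as a unit quaternion [x, y, z, w].
In Python, from plant import arm, vision gives the robot as it stands.
- The arm moves only by the tool play_rows, never from a script. Its argument "plan" is a list of rows, each a list of 3 entries, a list of its own where there are three numbers: the shift along the world's x, y, z normalised to -1 to 1, where 1 is 0.03 m, then the turn about the world's z normalised to -1 to 1, where 1 is 360 degrees, then the opening in per cent of the stroke, from 0 (shut) to 100 (fully open). A call has 1 to 10 rows; each row shifts and turns the commanded pose from where the row before left it; what a row does not reach is not made up. A row lasts 1/12 s, in which the tool goes at most 41.7 mm and 7.16 degrees, less where a joint would pass 70% of its speed; a pose out of reach is approached as far as the arm can. A call with a number of a shift or a turn outside -1 to 1 is refused whole. A call with a gripper value outside its range is refused whole. The fingers move at their own pace and stop on an object; "grip_force" is the grip in N (left out, the last holds). Time passes only in rows, so rows that do not move let the fingers close. It gives the time, the measured TCP pose, the force, the opening and the grip force at its end, in the units of the state.
- arm.observe(): the state, without advancing time (a new reading comes with each control period).
- vision.grab_frame(name): name is "side" or "top" or "wrist"; returns a dict with "image" (384x512x3 uint8, blue, green, red), "intrinsics" (3x3 intrinsics, pixels), "rvec" (rotation vector, rad) and "tvec" (3), from world to camera coordinates, as OpenCV has them. Camera axes: x right, y down, z forward; pixel columns grow to the right and rows downward; lengths in m; the calibration is good to about 2 mm. A picture is of the moment at which its call begins. There is no depth.
- arm.sign_off(): hands the job in; it is judged then, once.
The state is a dict: "clock": time; "q": joint angles; "joint_velocities": joint speeds; "joint_torque": joint torques, N m; "position": TCP position; "tool_rot": TCP orientation; "ft_force": force on the tool from outside, world axes, zero at the start; "wrist_torque": the same for the moment, N m; "gripper_width": opening from 0.0 (shut) to 1.0 (fully open); "finger_force": force on a finger pad.
Only numpy, scipy, OpenCV 4.12 (cv2) and the standard library are available. Lean on these libraries where they do the work, as an engineer would, in place of code of your own. Each camera call takes 0.05 s, during which the arm holds its last target. There are 200 camera calls.

## Working session

There is one attempt and no reset: what is moved stays moved. The work goes in short steps, Python scripts to look and compute and a tool call to move; the robot and the scene stay as the last step left them, time stands still between calls to the robot, and variables do not carry over. Pictures are saved under pics/ and viewed, at most 10 in all, crops included, and the job is handed in when it is done.

Besides the shell and the picture viewer there is one more tool, called as name([rows], argument=value, ...), one row to a line, values as JSON. play_rows: Moves the arm, as the interface text tells. Scaled input: -1 to 1 covers 0.03 m each way for a shift and 360 degrees each way for a turn. Its arguments: {"type":"object","properties":{"plan":{"type":"array"},"grip_force":{"type":"number"}},"required":["plan"]}

```bash
mkdir -p pics && ls && cat > h.py <<'E'
import numpy as np, cv2
from plant import arm, vision
def ray(f,px):
    K=np.array(f["intrinsics"],float);R=cv2.Rodrigues(np.array(f["rvec"],float))[0];t=np.array(f["tvec"],float).ravel()
    d=R.T@np.linalg.inv(K)@np.array([px[0],px[1],1.]);return -R.T@t,d
def onz(f,px,z):
    c,d=ray(f,px);return c+d*(z-c[2])/d[2]
def proj(f,p):
    return cv2.projectPoints(np.array(p,float).reshape(-1,3),np.array(f["rvec"],float),np.array(f["tvec"],float),np.array(f["intrinsics"],float),None)[0].reshape(-1,2)
E
python3 - <<'E'
from h import *
import pickle
fs={}
for n in("side","top"):
    f=vision.grab_frame(n);fs[n]=f
    cv2.imwrite(f"pics/{n}0.png",cv2.resize(f["image"],(800,600),interpolation=cv2.INTER_CUBIC))
    c,d=ray(f,(256,192));print(n,c.round(3),(d/np.linalg.norm(d)).round(3),f["intrinsics"][0][0])
pickle.dump(fs,open("f0.pkl","wb"))
print(arm.observe(), arm.hold_point_z)
E
```

```text
pics
side [0.322 0.623 0.7  ] [ 0.292 -0.635 -0.715] 364.8616961590728
top [0.503 0.069 0.851] [ 0.055  0.04  -0.998] 358.525174028438
{'clock': 0.1, 'q': array([ 1.17701967e+00,  3.42629863e-01,  1.52490258e+00,  1.12989780e-05,
        1.27540406e+00, -1.46000099e-01]), 'joint_velocities': array([ 0.00068563, -0.00112041, -0.00292302, -0.00044646, -0.00040075,
       -0.00066002]), 'joint_torque': array([ 4.95988970e-04, -4.34443724e+01, -2.46493042e+01, -2.21178589e-04,
        4.67868405e-03,  1.45661352e-05]), 'position': array([0.12863356, 0.50873655, 0.30331403]), 'tool_rot': array([ 1.23573215e-01,  9.92335230e-01, -6.46159778e-04, -1.84358975e-04]), 'ft_force': array([-0.08017898, -0.34788813, -0.45398583]), 'wrist_torque': array([-0.03065363, -0.0243903 ,  0.00399194]), 'finger_force': 0.0, 'gripper_width': 1.0030634313533728} 0.0539
```

View pics/top0.png

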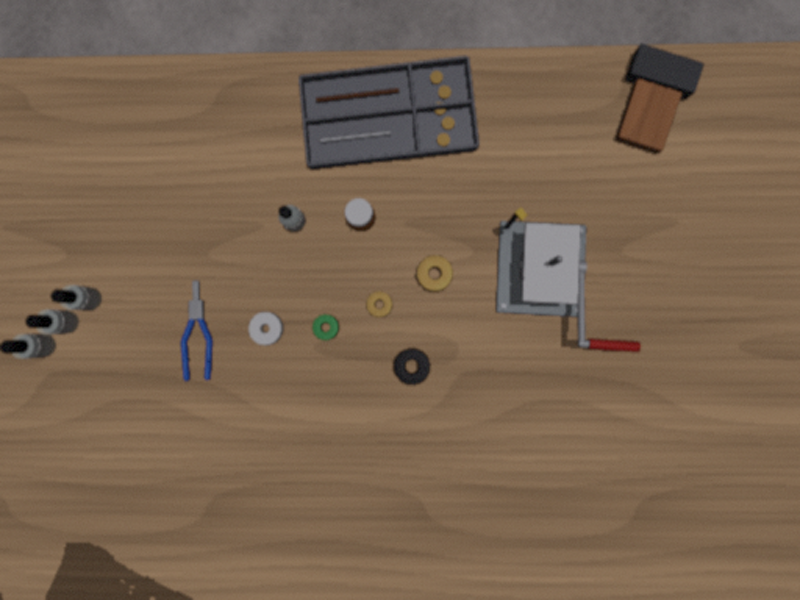

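View pics/side0.png

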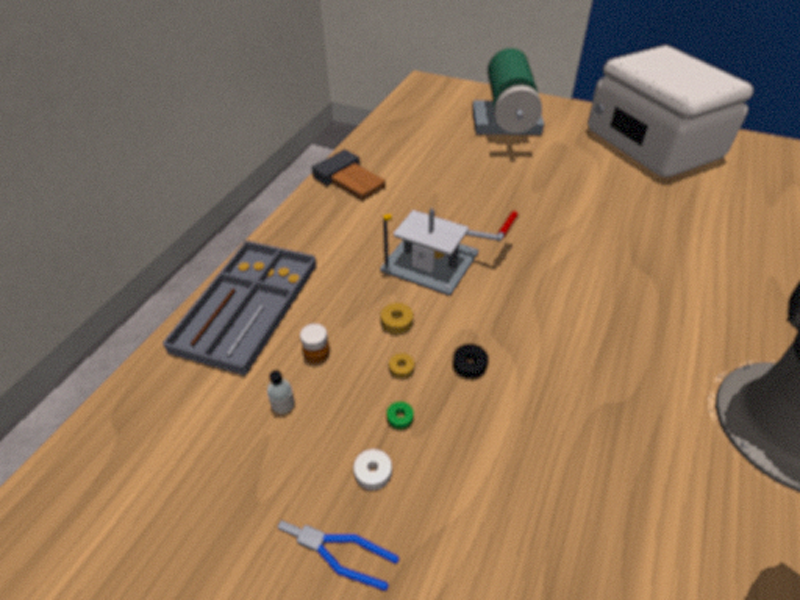

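The top view shows the small brass collar at about (378,304), the white wheel at (265,328), the plate and post at (553,262), and the red grip at (612,346), all in 800x600 pixels. The large brass, green and black rings are decoys. The side view agrees.

```bash
cat >> h.py <<'E'
def blobs(m,amin=20):
    n,l,s,c=cv2.connectedComponentsWithStats(m.astype(np.uint8));return [(s[i,4],c[i],(l==i)) for i in range(1,n) if s[i,4]>=amin]
def masks(im):
    h=cv2.cvtColor(im,cv2.COLOR_BGR2HSV).astype(int);H,S,V=h[...,0],h[...,1],h[...,2]
    return dict(red=((H<6)|(H>174))&(S>150)&(V>60),brass=(H>17)&(H<30)&(S>110)&(V>120),white=(S<40)&(V>135),green=(H>45)&(H<85)&(S>120))
def ring(m):
    cs,_=cv2.findContours(m.astype(np.uint8),cv2.RETR_EXTERNAL,cv2.CHAIN_APPROX_NONE);c=max(cs,key=cv2.contourArea)
    return cv2.fitEllipse(c)
E
python3 - <<'E'
from h import *
import pickle
fs=pickle.load(open("f0.pkl","rb"))
for n,f in fs.items():
    for k,m in masks(f["image"]).items():
        for a,c,b in blobs(m,30):
            if n=="top" and (c[1]<120 or c[1]>260): continue
            if n=="side" and (c[0]>350 or c[1]<110): continue
            e=ring(b); r=cv2.minAreaRect(np.argwhere(b)[:,::-1].astype(np.float32))
            print(n,k,a,c.round(1),(c*1.5625).round(),"el",np.round(e[0],1),np.round(e[1],1),"z16",onz(f,e[0],.016)[:2].round(4),"z0.075",onz(f,r[0],.075)[:2].round(4))
            if k in("red",) or a>600:
                print("  box",cv2.boxPoints(r).round(1).tolist())
f=fs["top"]
cv2.imwrite("pics/c.png",np.hstack([cv2.resize(f["image"][125:245,300:430],None,fx=3.7,fy=3.7,interpolation=2),np.zeros((444,0,3),np.uint8)]))
g=fs["side"];
a=cv2.resize(f["image"][125:245,300:420],(400,400),interpolation=2);b=cv2.resize(g["image"][110:200,235:345],(400,327),interpolation=2);b=np.vstack([b,np.zeros((73,400,3),np.uint8)])
cv2.imwrite("pics/c.png",np.hstack([a,b]))
E
```

```text
side red 62 [325.1 142. ] [508. 222.] el [324.9 142.4] [ 3.9 18.2] z16 [ 0.4971 -0.2581] z0.075 [ 0.4817 -0.1847]
  box [[319.3999938964844, 146.89999389648438], [327.70001220703125, 134.5], [331.20001220703125, 136.8000030517578], [322.79998779296875, 149.1999969482422]]
side brass 242 [253.5 201.3] [396. 314.] el [253.6 201.2] [14.9 20.6] z16 [0.5931 0.0485] z0.075 [0.5702 0.0975]
side brass 159 [256.5 232.2] [401. 363.] el [256.5 232.1] [12.5 15.7] z16 [0.5454 0.1364] z0.075 [0.5254 0.1776]
side white 615 [184.  116.1] [287. 181.] el [180.  120.3] [11.9 87.5] z16 [ 0.9624 -0.1822] z0.075 [ 0.9094 -0.1276]
  box [[152.5, 138.5], [203.0, 88.0], [211.5, 96.5], [161.0, 147.0]]
side white 691 [275.8 148. ] [431. 231.] el [276.3 148.1] [19.6 48.6] z16 [ 0.6207 -0.1742] z0.075 [ 0.5972 -0.1063]
  box [[251.60000610351562, 150.3000030517578], [257.20001220703125, 132.10000610351562], [299.6000061035156, 145.10000610351562], [294.0, 163.39999389648438]]
side white 31 [122.5 180.1] [191. 281.] el [122.2 180.5] [6.6 9.2] z16 [0.9527 0.1234] z0.075 [0.8976 0.1661]
side white 488 [ 94.4 201.9]
[... 1217 characters left out ...]
2] [379. 303.] el [242.3 194.1] [15.2 15.4] z16 [0.5448 0.135 ] z0.075 [0.5419 0.1305]
top white 218 [228.9 134.6] [358. 210.] el [228.9 134.6] [15.4 16.2] z16 [0.6861 0.1669] z0.075 [0.6735 0.1597]
top white 1632 [352.6 168. ] [551. 262.] el [352.7 167.9] [38.7 58.4] z16 [ 0.6045 -0.1223] z0.075 [ 0.5975 -0.1093]
  box [[333.79998779296875, 191.5], [336.70001220703125, 142.10000610351562], [372.20001220703125, 144.1999969482422], [369.29998779296875, 193.60000610351562]]
top white 289 [168.8 209.7] [264. 328.] el [168.8 209.7] [19.  19.7] z16 [0.509  0.3078] z0.075 [0.5091 0.2916]
top green 123 [208.  209.1] [325. 327.] el [208.  209.1] [13.2 14.5] z16 [0.5101 0.2152] z0.075 [0.5099 0.2049]
```

View pics/c.png

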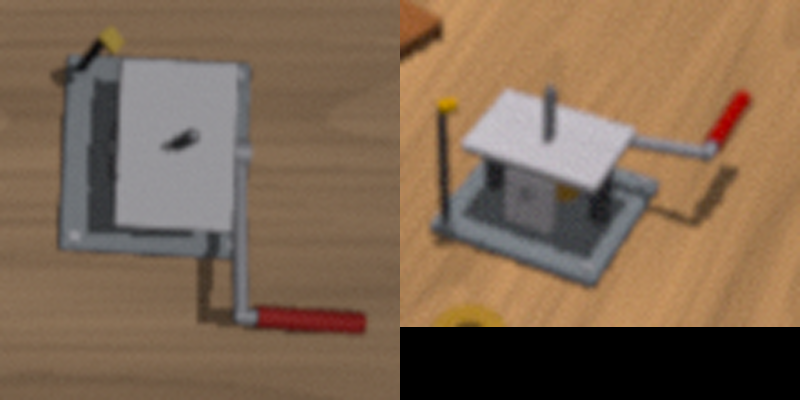

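```bash
python3 - <<'E'
from h import *
import pickle
fs=pickle.load(open("f0.pkl","rb"))
f=fs["top"]
B=[(333.8,191.5),(336.7,142.1),(372.2,144.2),(369.3,193.6)]
P=np.array([onz(f,b,.077) for b in B]);print(P.round(4).tolist())
for a,b in((0,1),(3,2),(1,2),(0,3)):
    d=P[b]-P[a];print(np.degrees(np.arctan2(d[1],d[0])).round(1),np.linalg.norm(d).round(4))
# red grip: triangulate far tip and near end
def tri(p,q):
    c1,d1=ray(fs["top"],p);c2,d2=ray(fs["side"],q)
    A=np.stack([d1,-d2],1);s=np.linalg.lstsq(A,c2-c1,rcond=None)[0];a=c1+s[0]*d1;b=c2+s[1]*d2;return ((a+b)/2).round(4),np.linalg.norm(a-b).round(4)
print("grip mid",tri((393.1,220.6),(325.1,142)),"plate",tri((352.8,167.9),(275.6,147.8)))
w=vision.grab_frame("wrist");c,d=ray(w,(256,192));print("wrist",c,d,cv2.Rodrigues(np.array(w["rvec"]))[0].round(2).tolist())
E
```

```text
[[0.5465, -0.0668, 0.077], [0.6538, -0.0752, 0.077], [0.6484, -0.1513, 0.077], [0.5416, -0.1422, 0.077]]
-4.4 0.1076
-4.9 0.1072
-94.0 0.0763
-93.7 0.0755
grip mid (array([ 0.4838, -0.1938,  0.0673]), np.float64(0.0001)) plate (array([ 0.5981, -0.1095,  0.072 ]), np.float64(0.0006))
wrist [0.05244228 0.52738893 0.37294049] [ 0.30252413 -0.0658675  -0.95096479] [[0.24, 0.97, -0.0], [0.92, -0.23, 0.3], [0.29, -0.08, -0.95]]
```

play_rows([
  [[0.99,-0.889,0],-0.0159,100],
  [[0.99,-0.889,0],-0.0159,100],
  [[0.99,-0.889,0],-0.0159,100],
  [[0.99,-0.889,0],-0.0159,100],
  [[0.99,-0.889,0],-0.0159,100],
  [[0.99,-0.889,0],-0.0159,100],
  [[0.99,-0.889,0],-0.0159,100],
], grip_force=40)

```text
clock: 0.73
position: [0.3376, 0.3207, 0.3039]
tool_rot: [0.458, 0.889, 0.0, -0.0]
ft_force: [0.2, 0.2, -0.1]
gripper_width: 0.996
finger_force: 0.0
```

play_rows([
  [[0.99,-0.889,0],-0.0159,100],
  [[0.99,-0.889,0],-0.0159,100],
  [[0.99,-0.889,0],-0.0159,100],
  [[0.99,-0.889,0],-0.0159,100],
  [[0.99,-0.889,0],-0.0159,100],
  [[0.99,-0.889,0],-0.0159,100],
  [[0.99,-0.889,0],-0.0159,100],
  [[0,0,-1],0,100],
  [[0,0,-1],0,100],
  [[0,0,0],0,100],
])

```text
clock: 1.57
position: [0.5423, 0.1345, 0.238]
tool_rot: [0.734, 0.679, -0.005, -0.003]
ft_force: [-1.0, 0.5, -0.8]
gripper_width: 0.998
finger_force: 0.0
```

```bash
cat >> h.py <<'E'
def state():
    o=arm.observe();from scipy.spatial.transform import Rotation as R
    M=R.from_quat(o["tool_rot"]).as_matrix();y=M[:,1]
    print("t",round(o["clock"],2),"tcp",o["position"].round(4),"hold",(o["position"]+arm.hold_point_z*M[:,2]).round(4),"close deg",np.degrees(np.arctan2(y[1],y[0])).round(2),"zdir",M[:,2].round(3),"w",round(o["gripper_width"],3),"ff",round(o["finger_force"],1),"F",o["ft_force"].round(1));return o
E
python3 - <<'E'
from h import *
state()
w=vision.grab_frame("wrist");cv2.imwrite("pics/w1.png",w["image"])
for k,m in masks(w["image"]).items():
    for a,c,b in blobs(m,150):
        e=ring(b);print(k,a,c.round(1),np.round(e[0],1),np.round(e[1],1),"z16",onz(w,e[0],.016).round(4))
E
```

```text
t 1.57 tcp [0.5423 0.1345 0.238 ] hold [0.5417 0.1344 0.1841] close deg -4.43 zdir [-0.011 -0.001 -1.   ] w 0.998 ff 0.0 F [-1.   0.5 -0.8]
brass 444 [259.9 184.1] [260.2 183.8] [15.9 40.7] z16 [0.5456 0.1236 0.016 ]
brass 1783 [310.5 252.9] [310.5 253. ] [47.5 53.6] z16 [0.5907 0.048  0.016 ]
white 366 [426.5   7.8] [419.9   8.6] [21.2 45.8] z16 [0.6817 0.2589 0.016 ]
white 1967 [424.6 137.4] [424.6 137.4] [45.4 53.2] z16 [0.694  0.1558 0.016 ]
white 1213 [307.2 334.3] [302.3 336.8] [ 25.2 103.6] z16 [ 0.5796 -0.0542  0.016 ]
green 1488 [211.1  83.8] [211.2  83.9] [44.1 47. ] z16 [0.5102 0.2152 0.016 ]
```

View pics/w1.png

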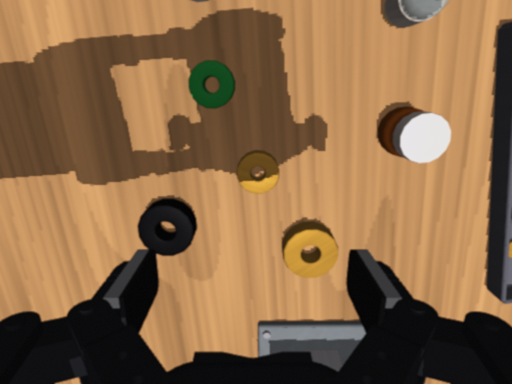

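The wrist view shows the collar at about (258,172), half in the gripper's shadow, with the green ring at (211,84) and the large brass ring at (310,250). I'll refine the collar position.

```bash
python3 - <<'E'
from h import *
o=state()
w=vision.grab_frame("wrist");im=w["image"];h=cv2.cvtColor(im,cv2.COLOR_BGR2HSV)
roi=im[140:205,225:295]; hs=h[140:205,225:295].astype(int)
m=(hs[...,1]>165)&(hs[...,0]>17)&(hs[...,0]<32)
for a,c,b in blobs(m,100):
    e=ring(b);p=np.array(e[0])+[225,140];print(a,p,e[1],onz(w,p,.016).round(4),onz(w,p,.012).round(4))
E
```

```text
t 1.62 tcp [0.5431 0.1351 0.2411] hold [0.5427 0.1351 0.1872] close deg -4.37 zdir [-0.007 -0.001 -1.   ] w 1.001 ff 0.0 F [-0.1 -0.7 -0.2]
1193 [256.20692062 171.81967735] (39.673362731933594, 41.226318359375) [0.5443 0.1353 0.016 ] [0.5443 0.1343 0.012 ]
```

play_rows([
  [[0,0,-1],0,80],
  [[0,0,-1],0,80],
  [[0,0,-1],0,80],
  [[0,0,-1],0,80],
  [[0,0,-0.8],0,80],
  [[0,0,-0.5],0,80],
  [[0,0,-0.34],0,80],
  [[0,0,0],0,80],
  [[0,0,0],0,0],
  [[0,0,0],0,0],
])

```text
clock: 2.5
position: [0.5457, 0.1359, 0.0766]
tool_rot: [0.733, 0.68, 0.001, 0.001]
ft_force: [1.1, -0.3, 0.3]
gripper_width: 0.526
finger_force: 0.0
```

play_rows([
  [[0,0,0],0,0],
  [[0,0,0],0,0],
  [[0,0,0],0,0],
  [[0,0,0],0,0],
])

```text
clock: 2.83
position: [0.5457, 0.1359, 0.0768]
tool_rot: [0.733, 0.68, 0.002, 0.001]
ft_force: [-1.2, 1.1, 6.2]
gripper_width: 0.446
finger_force: 40.4
```

```bash
python3 - <<'E'
from h import *
o=state()
w=vision.grab_frame("wrist");im=w["image"];cv2.imwrite("pics/w2.png",im)
for a,c,b in blobs(masks(im)["brass"],100):
    e=ring(b);print(a,c,e,onz(w,e[0],.016).round(4))
E
```

```text
t 2.83 tcp [0.5457 0.1359 0.0768] hold [0.5459 0.1359 0.0229] close deg -4.33 zdir [ 0.004  0.001 -1.   ] w 0.446 ff 40.4 F [-1.2  1.1  6.2]
195 [67.13846154 10.70769231] ((67.53019714355469, 11.724889755249023), (11.3395357131958, 29.05246353149414), 165.39056396484375) [0.4868 0.2428 0.016 ]
6296 [380.66867853 145.77430114] ((380.2320861816406, 162.972900390625), (32.3738899230957, 361.4889831542969), 0.12954990565776825) [0.6007 0.1788 0.016 ]
2526 [443.05819477 181.01187648] ((441.73260498046875, 192.91746520996094), (10.423264503479004, 351.644775390625), 6.105220317840576) [0.6272 0.1638 0.016 ]
892 [504.78363229 100.58071749] ((504.1871643066406, 110.10546112060547), (12.922405242919922, 117.25184631347656), 5.047468185424805) [0.6482 0.1963 0.016 ]
1660 [339.41987952 135.68253012] ((339.6662902832031, 154.61155700683594), (12.747995376586914, 216.23545837402344), 179.4617156982422) [0.5841 0.1835 0.016 ]
507 [484.43984221 109.33925049] ((484.1534729003906, 107.04459381103516), (7.9237260818481445, 107.6521224975586), 7.7863006591796875) [0.6402 0.1981 0.016 ]
1866 [473.000535
[... 1637 characters left out ...]
355225, 28.84710121154785), 173.92520141601562) [0.5628 0.0997 0.016 ]
365 [208.68219178 335.73150685] ((208.88665771484375, 335.76983642578125), (15.996912956237793, 35.79765319824219), 179.88092041015625) [0.5209 0.0982 0.016 ]
215 [507.79069767 351.97674419] ((507.54632568359375, 353.4386291503906), (6.789426326751709, 42.556278228759766), 8.369466781616211) [0.6687 0.0758 0.016 ]
103 [  2.16504854 357.5631068 ] ((2.459538221359253, 358.8226318359375), (6.0790534019470215, 23.727277755737305), 174.73577880859375) [0.4163 0.0922 0.016 ]
323 [368.32198142 377.13312693] ((367.8707580566406, 377.0952453613281), (13.864797592163086, 30.4977970123291), 101.87604522705078) [0.5994 0.066  0.016 ]
```

View pics/w2.png

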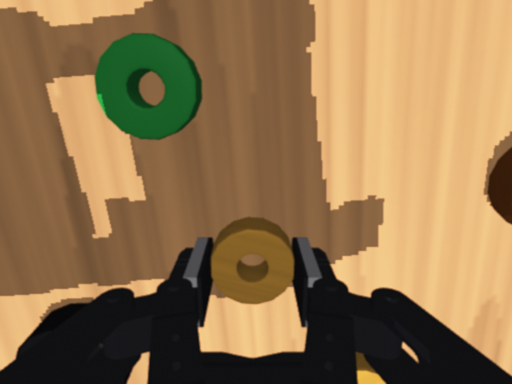

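The wrist view shows the collar gripped between the pads, centred at (252,265). I'll lift it and carry it to just above the post.

play_rows([
  [[0,0,0.8],0,0],
  [[0,0,1],0,0],
  [[0,0,1],0,0],
  [[0,0,1],0,0],
  [[0,0,1],0,0],
  [[0.19,-0.8,0.2],0,0],
  [[0.19,-0.9,0],0,0],
  [[0.2,-0.9,0],0,0],
  [[0.2,-0.9,0],0,0],
  [[0.2,-0.9,0],0,0],
])

```text
clock: 3.72
position: [0.5741, 0.0024, 0.2259]
tool_rot: [0.733, 0.68, 0.001, 0.001]
ft_force: [0.8, -0.4, -1.7]
gripper_width: 0.443
finger_force: 41.0
```

play_rows([
  [[0.2,-0.9,0],0,0],
  [[0.2,-0.9,0],0,0],
  [[0.2,-0.9,0],0,0],
  [[0.19,-0.8,0],0,0],
  [[0,-0.15,0],0,0],
  [[0,0,0],0,0],
  [[0,0,0],0,0],
  [[0,0,0],0,0],
])

```text
clock: 4.38
position: [0.5974, -0.1047, 0.2251]
tool_rot: [0.733, 0.68, 0.0, -0.0]
ft_force: [0.3, 0.4, -1.7]
gripper_width: 0.438
finger_force: 41.0
```

```bash
python3 - <<'E'
from h import *
import pickle
o=state()
fs={n:vision.grab_frame(n) for n in("wrist","top","side")};pickle.dump(fs,open("f3.pkl","wb"))
a=fs["wrist"]["image"];b=cv2.resize(fs["side"]["image"][90:200,220:350],(284,240),interpolation=2);c=cv2.resize(fs["top"]["image"][110:220,300:430],(284,240),interpolation=2)
cv2.imwrite("pics/w3.png",np.hstack([a,np.vstack([b,c])[:384] if 0 else cv2.resize(np.vstack([b,c]),(227,384))]))
print(proj(fs["wrist"],[[.598,-.109,.122],[.598,-.109,.077]]))
E
```

```text
t 4.38 tcp [ 0.5974 -0.1047  0.2251] hold [ 0.5974 -0.1047  0.1712] close deg -4.28 zdir [ 0.  0. -1.] w 0.438 ff 41.0 F [ 0.3  0.4 -1.7]
[[255.34255004 232.82877524]
 [254.73649454 205.67430357]]
```

View pics/w3.png

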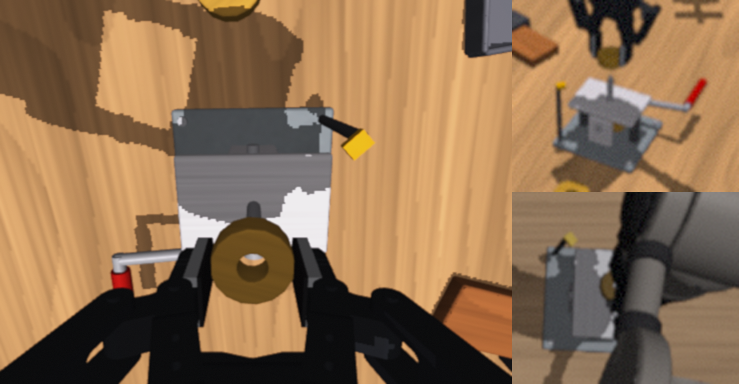

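The wrist view shows the collar held at (252,262), with the post rising behind it at (254,203) to (254,220). The side inset shows the collar above the post. I'll measure the offset between them.

```bash
python3 - <<'E'
from h import *
import pickle
fs=pickle.load(open("f3.pkl","rb"));w=fs["wrist"]
h=cv2.cvtColor(w["image"],cv2.COLOR_BGR2HSV).astype(int)
m=(h[...,1]>120)&(h[...,0]>15)&(h[...,0]<32)&(h[...,2]<190);m[:210]=0;m[310:]=0;m[:,:205]=0;m[:,300:]=0
for a,c,b in blobs(m,300):
    e=ring(b);ys,xs=np.nonzero(b);print("collar",a,e,xs.min(),xs.max(),ys.min(),ys.max())
    cs,hi=cv2.findContours(b.astype(np.uint8),cv2.RETR_CCOMP,cv2.CHAIN_APPROX_NONE)
    for c2,hh in zip(cs,hi[0]):
        if hh[3]>=0 and len(c2)>20: print("hole",cv2.fitEllipse(c2),cv2.boundingRect(c2))
print("exp collar top at hold",proj(w,[[.5974,-.1047,.164],[.5974,-.1047,.148]]))
g=w["image"].astype(int).sum(2)//3
print(g[196:222:2,236:274:2])
s=fs["side"];print("side exp post top/foot",proj(s,[[.598,-.109,.122],[.598,-.109,.077]]),"collar",proj(s,[[.5974,-.1047,.148],[.5974,-.1047,.164]]))
hs=cv2.cvtColor(s["image"],cv2.COLOR_BGR2HSV).astype(int);mm=(hs[...,1]>110)&(hs[...,0]>15)&(hs[...,0]<32)&(hs[...,2]<140)
for a,c,b in blobs(mm,30):
    if 260<c[0]<300 and 90<c[1]<150: print("side collar",a,c,ring(b),cv2.boundingRect(b.astype(np.uint8)))
gs=s["image"].astype(int).sum(2)//3;print(gs[128:146,266:288])
E
```

```text
collar 5598 ((251.93728637695312, 261.3876647949219), (84.68663787841797, 85.9526596069336), 176.14662170410156) 210 294 217 304
hole ((252.0175018310547, 259.1656799316406), (13.883377075195312, 24.093063354492188), 88.59085845947266) (239, 252, 27, 15)
exp collar top at hold [[254.23644017 264.05080335]
 [254.03326359 247.39706025]]
[[121 122 121 121 121 122 122 122 122 122 122 122 123 121 122 122 122 122
  122]
 [120 120 120 119 120 120 120 121 122 121 121 121 122 122 122 122 122 122
  122]
 [120 121 121 121 120 121 121 118 111 110 118 122 121 121 121 121 121 121
  121]
 [121 120 120 119 120 119 105  73  63  62  72 104 118 118 119 117 118 118
  118]
 [117 117 117 117 117 114  68  58  61  60  59  65 105 118 118 118 118 118
  118]
 [119 119 118 119 120 102  56  59  60  61  60  57  94 120 120 121 122 121
  120]
 [119 120 120 120 120  98  55  59  61  62  60  56  84 119 120 120 120 120
  121]
 [119 119 119 119 120  95  54  60  61  62  60  57  78 118 119 119 119 119
  119]
 [115 115 115 116 116  91  55  59  62  62  60  58  72 113 116 116 116 114
  114]
 [114 114 114 113 114  85  55  60 
[... 1578 characters left out ...]
8 110 141 153 149 150 143 146
  146 154 150 147]
 [212 214 212 213 211 212 218 199 146  97  85 123 165 179 177 170 162 158
  157 153 151 143]
 [209 211 212 213 212 211 214 197 146  98  87 127 183 204 202 197 186 179
  182 171 160 152]
 [211 212 212 210 211 217 215 199 147  98  90 131 192 214 210 208 205 207
  204 194 180 177]
 [211 211 211 211 206 208 207 197 152 101  81 132 191 211 213 211 210 213
  211 205 205 201]
 [209 211 212 200 187 183 187 184 148  98  89 133 191 211 213 214 213 215
  209 212 211 210]
 [213 211 202 180 150 140 145 155 126  96  92 132 184 205 208 204 210 214
  209 214 214 212]
 [210 204 179 147 120 109 113 121  99  88  87 116 159 179 182 188 199 204
  215 212 213 211]]
```

```bash
python3 - <<'E'
from h import *
import pickle
fs=pickle.load(open("f3.pkl","rb"));w=fs["wrist"]
t=np.linspace(0,2*np.pi,200)
def circ(x,y,z,r): return np.stack([x+r*np.cos(t),y+r*np.sin(t),0*t+z],1)
from scipy.optimize import least_squares
def bb(p): p=proj(w,p);return np.r_[p.min(0),p.max(0)]
for z in(.146,.148,.150):
    r=least_squares(lambda v:bb(np.vstack([circ(v[0],v[1],z,.02),circ(v[0],v[1],z+.016,.02)]))-np.array([209.5,216.5,294.5,304.5]),[.597,-.105]);print("collar",z,r.x.round(4),r.fun.round(1))
for z in(.074,.0755,.077):
    r=least_squares(lambda v:[bb(circ(v[0],v[1],z,.005))[1]-201.5,proj(w,[v[0],v[1],z+.008])[0,0]-253.8],[.597,-.109]);print("post",z,r.x.round(4))
g=w["image"].astype(int).sum(2)//3
print(g[146:162,200],g[146:162,300],g[165,168:186],g[165,322:340])
c=np.array([.598,-.109]);a=np.radians(-4.4);ex=np.array([np.cos(a),np.sin(a)]);ey=np.array([-ex[1],ex[0]])
for sx in(-.055,.055):
    print("plate corner exp",proj(w,np.r_[c+sx*ex+.038*ey,.0755]))
E
```

```text
collar 0.146 [ 0.5961 -0.1083] [-0.8 -0.9  0.8  1. ]
collar 0.148 [ 0.5962 -0.1072] [-1.4 -1.4  1.4  1.7]
collar 0.15 [ 0.5963 -0.1061] [-2.1 -2.   2.1  2.4]
post 0.074 [ 0.5971 -0.1119]
post 0.0755 [ 0.5971 -0.1113]
post 0.077 [ 0.5972 -0.1108]
[ 73  74  73  73  72  73  72  73  77  89 107 116 121 124 124 121] [ 72  72  71  70  71  70  73  82 100 116 122 126 127 127 124 121] [145 144 145 150 153 140 116 109 114 117 117 117 116 117 116 117 117 117] [121 119 120 120 121 120 121 119 114 116 137 154 159 159 158 156 151 147]
plate corner exp [[174.12460011 152.26086749]]
plate corner exp [[335.8693826  152.70893881]]
```

play_rows([
  [[0.035,-0.125,-0.3],0,0],
  [[0,0,-0.3],0,0],
  [[0,0,-0.2],0,0],
  [[0,0,0],0,0],
  [[0,0,0],0,0],
])

```text
clock: 4.95
position: [0.5984, -0.1095, 0.1997]
tool_rot: [0.733, 0.68, -0.0, -0.001]
ft_force: [-0.0, -1.2, -0.6]
gripper_width: 0.446
finger_force: 41.0
```

```bash
python3 - <<'E'
from h import *
o=state()
w=vision.grab_frame("wrist");s=vision.grab_frame("side");
a=cv2.resize(w["image"][200:310,190:315],(500,440),interpolation=2);b=cv2.resize(s["image"][100:160,250:300],(300,360),interpolation=2);b=np.vstack([b,np.zeros((80,300,3),np.uint8)])
cv2.imwrite("pics/w4.png",np.hstack([a,b]))
E
```

```text
t 4.95 tcp [ 0.5984 -0.1095  0.1997] hold [ 0.5983 -0.1095  0.1458] close deg -4.33 zdir [-0.002  0.001 -1.   ] w 0.446 ff 41.0 F [-0.  -1.2 -0.6]
```

View pics/w4.png

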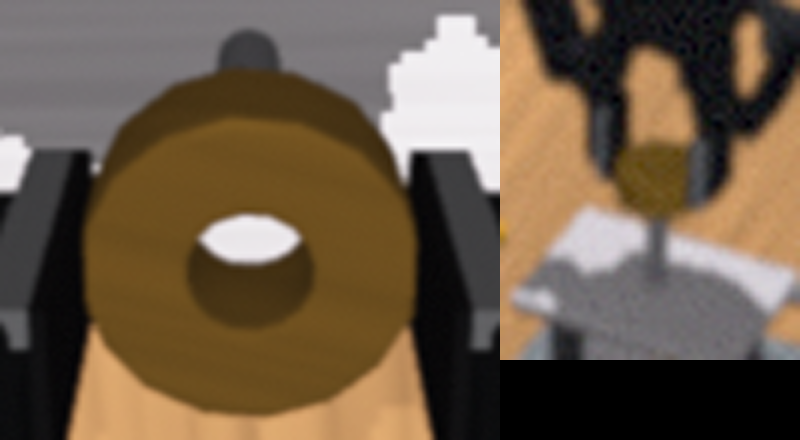

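The wrist crop shows the hole centre in line with the post column, both near column 252. The side crop shows the post directly under the collar. I'll go down slowly and watch the force.

play_rows([
  [[0,0.015,-0.12],0,0],
  [[0,0,-0.12],0,0],
  [[0,0,-0.12],0,0],
  [[0,0,0],0,0],
])

```text
clock: 5.38
position: [0.5983, -0.1091, 0.1889]
tool_rot: [0.733, 0.68, -0.0, -0.001]
ft_force: [-0.9, -0.2, -2.0]
gripper_width: 0.443
finger_force: 41.0
```

play_rows([
  [[0,0,-0.1],0,0],
  [[0,0,-0.1],0,0],
  [[0,0,0],0,0],
])

```text
clock: 5.63
position: [0.5984, -0.1091, 0.1832]
tool_rot: [0.733, 0.68, -0.0, -0.0]
ft_force: [-0.0, -0.1, -1.4]
gripper_width: 0.439
finger_force: 41.0
```

play_rows([
  [[0,0,-0.25],0,0],
  [[0,0,-0.25],0,0],
  [[0,0,-0.25],0,0],
  [[0,0,-0.15],0,0],
  [[0,0,0],0,0],
])

```text
clock: 6.05
position: [0.598, -0.109, 0.1552]
tool_rot: [0.733, 0.68, -0.001, -0.001]
ft_force: [-0.2, -0.3, -1.5]
gripper_width: 0.441
finger_force: 41.0
```

play_rows([
  [[0,0,-0.06],0,0],
  [[0,0,-0.06],0,0],
  [[0,0,0],0,0],
])

```text
clock: 6.3
position: [0.5987, -0.1092, 0.1532]
tool_rot: [0.733, 0.68, -0.0, 0.0]
ft_force: [0.1, -0.2, -1.1]
gripper_width: 0.444
finger_force: 41.0
```

play_rows([
  [[0,0,-0.05],0,0],
  [[0,0,-0.05],0,0],
  [[0,0,0],0,0],
])

```text
clock: 6.55
position: [0.5989, -0.1093, 0.1512]
tool_rot: [0.733, 0.68, 0.0, 0.001]
ft_force: [-0.8, -0.4, 2.8]
gripper_width: 0.437
finger_force: 41.4
```

play_rows([
  [[0,0,0],0,75],
  [[0,0,0],0,75],
  [[0,0,0],0,75],
  [[0,0,0.5],0,75],
  [[0,0,1],0,75],
  [[0,0,1],0,75],
  [[0,0,0],0,75],
  [[0,0,0],0,75],
])

```text
clock: 7.22
position: [0.5995, -0.1094, 0.2273]
tool_rot: [0.733, 0.68, 0.001, 0.002]
ft_force: [-0.4, -0.4, -0.1]
gripper_width: 0.748
finger_force: 0.0
```

```bash
python3 - <<'E'
from h import *
o=state()
w=vision.grab_frame("wrist");s=vision.grab_frame("side");
a=cv2.resize(w["image"][130:320,150:360],(500,452),interpolation=2);b=cv2.resize(s["image"][100:160,250:300],(300,360),interpolation=2);b=np.vstack([b,np.zeros((92,300,3),np.uint8)])
cv2.imwrite("pics/w5.png",np.hstack([a,b]))
E
```

```text
t 7.22 tcp [ 0.5995 -0.1094  0.2273] hold [ 0.5997 -0.1095  0.1734] close deg -4.33 zdir [ 0.004 -0.001 -1.   ] w 0.748 ff 0.0 F [-0.4 -0.4 -0.1]
```

View pics/w5.png

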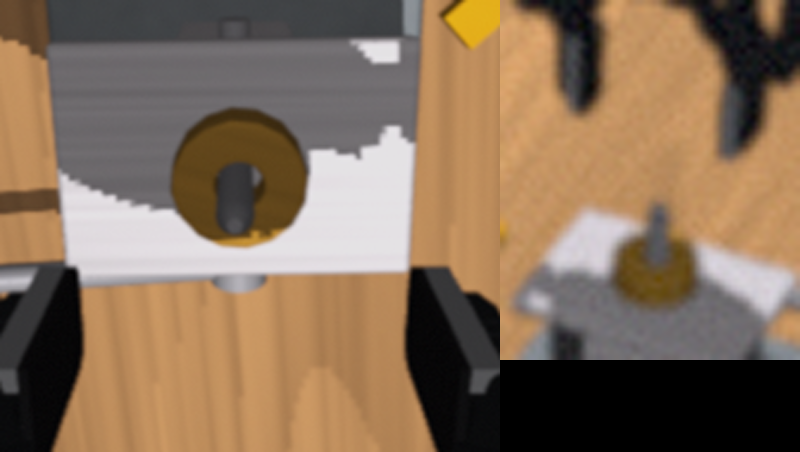

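The collar is home on the plate around the post, seen at (240,178) in the crop. Next is the wheel.

play_rows([
  [[-0.2,0.9,0.2],0,100],
  [[-0.2,0.93,0],0,100],
  [[-0.2,0.93,0],0,100],
  [[-0.2,0.93,0],0,100],
  [[-0.2,0.93,0],0,100],
  [[-0.2,0.93,0],0,100],
  [[-0.2,0.93,0],0,100],
  [[-0.2,0.93,0],0,100],
])

```text
clock: 7.98
position: [0.5497, 0.1143, 0.2298]
tool_rot: [0.733, 0.68, -0.001, -0.001]
ft_force: [0.4, -0.1, -0.1]
gripper_width: 0.998
finger_force: 0.0
```

play_rows([
  [[-0.2,0.93,0],0,100],
  [[-0.2,0.93,0],0,100],
  [[-0.2,0.93,0],0,100],
  [[-0.2,0.93,0],0,100],
  [[-0.2,0.93,0],0,100],
  [[-0.2,0.93,0],0,100],
  [[-0.2,0.91,0],0,100],
  [[0,0,0],0,100],
  [[0,0,0],0,100],
  [[0,0,0],0,100],
])

```text
clock: 8.82
position: [0.5084, 0.3073, 0.2301]
tool_rot: [0.733, 0.68, -0.001, -0.0]
ft_force: [0.5, 0.9, -0.4]
gripper_width: 1.002
finger_force: 0.0
```

```bash
python3 - <<'E'
from h import *
o=state()
w=vision.grab_frame("wrist");im=w["image"]
h=cv2.cvtColor(im,cv2.COLOR_BGR2HSV).astype(int)
m=(h[...,1]<50)&(h[...,2]>70);print("exp",proj(w,[.509,.308,.018]))
t=np.linspace(0,2*np.pi,200)
def circ(x,y,z,r): return np.stack([x+r*np.cos(t),y+r*np.sin(t),0*t+z],1)
from scipy.optimize import least_squares
def bb(p): p=proj(w,p);return np.r_[p.min(0),p.max(0)]
for a,c,b in blobs(m,400):
    x,y,ww,hh=cv2.boundingRect(b.astype(np.uint8));print(a,c.round(1),x,y,ww,hh)
    if ww<90 and hh<90 and abs(c[0]-256)<60:
        r=least_squares(lambda v:bb(np.vstack([circ(v[0],v[1],0,.025),circ(v[0],v[1],.018,.025)]))-np.array([x-.5,y-.5,x+ww-.5,y+hh-.5]),[.509,.308]);print("wheel",r.x.round(4),r.fun.round(1))
E
```

```text
t 8.82 tcp [0.5084 0.3073 0.2301] hold [0.5083 0.3073 0.1762] close deg -4.31 zdir [-0.002 -0.001 -1.   ] w 1.002 ff 0.0 F [ 0.5  0.9 -0.4]
exp [[254.2634633  174.98846757]]
1447 [291.   41.7] 261 28 73 31
wheel [0.5509 0.4116] [  4.7 -17.4  -4.4  20.6]
2226 [253.5 175.6] 227 148 55 56
wheel [0.5086 0.3052] [-0.4 -0.7  0.4  0.8]
1328 [444.5 210.8] 422 188 47 46
610 [448.  308.6] 428 297 39 25
```

play_rows([
  [[0,0,-1],0,100],
  [[0,0,-1],0,100],
  [[0,0,-1],0,100],
  [[0,0,-1],0,100],
  [[0,0,-0.6],0,100],
  [[0,0,-0.45],0,100],
  [[0,0,0],0,100],
  [[0,0,0],0,0],
  [[0,0,0],0,0],
  [[0,0,0],0,0],
])

```text
clock: 9.7
position: [0.5096, 0.3077, 0.0812]
tool_rot: [0.734, 0.68, 0.001, 0.0]
ft_force: [-0.2, -0.3, -0.4]
gripper_width: 0.603
finger_force: 0.0
```

play_rows([
  [[0,0,0],0,0],
  [[0,0,0],0,0],
  [[0,0,0],0,0],
])

```text
clock: 9.95
position: [0.5096, 0.3079, 0.0815]
tool_rot: [0.733, 0.68, 0.001, 0.001]
ft_force: [0.8, -1.7, 6.7]
gripper_width: 0.556
finger_force: 41.7
```

```bash
cat > wh.py <<'E'
from h import *
from scipy.optimize import least_squares
t=np.linspace(0,2*np.pi,200)
def circ(x,y,z,r): return np.stack([x+r*np.cos(t),y+r*np.sin(t),0*t+z],1)
def wheel(zb,save=None):
    o=state();w=vision.grab_frame("wrist");im=w["image"]
    if save: cv2.imwrite(save,im)
    p0=o["position"][:2]
    h=cv2.cvtColor(im,cv2.COLOR_BGR2HSV).astype(int);m=(h[...,1]<50)&(h[...,2]>85)
    px=proj(w,[p0[0],p0[1],zb+.018])[0];print("exp",px)
    for a,c,b in blobs(m,1500):
        if abs(c-px).max()<40:
            x,y,ww,hh=cv2.boundingRect(b.astype(np.uint8));print(a,c.round(1),x,y,ww,hh)
            f=lambda v:(lambda q:np.r_[q.min(0),q.max(0)])(proj(w,np.vstack([circ(v[0],v[1],zb,.025),circ(v[0],v[1],zb+.018,.025)])))-np.array([x-.5,y-.5,x+ww-.5,y+hh-.5])
            r=least_squares(f,p0);print("wheel-tcp",(r.x-p0).round(4),r.fun.round(1))
E
python3 -c "from wh import *;wheel(0)"
```

```text
t 9.95 tcp [0.5096 0.3079 0.0815] hold [0.5098 0.308  0.0276] close deg -4.33 zdir [ 0.003  0.001 -1.   ] w 0.556 ff 41.7 F [ 0.8 -1.7  6.7]
exp [253.85969329 261.45035939]
8386 [252.  256.8] 201 204 103 105
wheel-tcp [-0.001  -0.0021] [-2.6 -2.   2.6  2.5]
```

play_rows([
  [[0,0,0.8],0,0],
  [[0,0,1],0,0],
  [[0,0,1],0,0],
  [[0,0,1],0,0],
  [[0,0,1],0,0],
  [[0.2,-0.8,0.2],0,0],
  [[0.2,-0.94,0],0,0],
  [[0.2,-0.94,0],0,0],
  [[0.2,-0.94,0],0,0],
  [[0.2,-0.94,0],0,0],
])

```text
clock: 10.83
position: [0.5386, 0.1699, 0.2304]
tool_rot: [0.733, 0.68, 0.0, 0.0]
ft_force: [0.4, 0.2, 0.0]
gripper_width: 0.554
finger_force: 41.5
```

play_rows([
  [[0.2,-0.94,0],0,0],
  [[0.2,-0.94,0],0,0],
  [[0.2,-0.94,0],0,0],
  [[0.2,-0.94,0],0,0],
  [[0.2,-0.94,0],0,0],
  [[0.2,-0.94,0],0,0],
  [[0.2,-0.94,0],0,0],
  [[0.2,-0.94,0],0,0],
  [[0.16,-0.88,0],0,0],
  [[0,0,0],0,0],
])

```text
clock: 11.67
position: [0.5921, -0.0856, 0.2301]
tool_rot: [0.735, 0.678, -0.0, 0.001]
ft_force: [0.1, 0.3, -0.3]
gripper_width: 0.558
finger_force: 41.5
```

play_rows([
  [[0,0,0],0,0],
  [[0,0,0],0,0],
])

```text
clock: 11.83
position: [0.5912, -0.0805, 0.2299]
tool_rot: [0.733, 0.68, 0.0, -0.0]
ft_force: [1.0, -0.3, 0.2]
gripper_width: 0.554
finger_force: 41.5
```

```bash
python3 - <<'E'
from wh import *
wheel(.15,"pics/w6.png")
s=vision.grab_frame("side")
b=cv2.resize(s["image"][90:160,240:310],(384,384),interpolation=2)
cv2.imwrite("pics/w6.png",np.hstack([cv2.imread("pics/w6.png")[:,100:400],b]))
E
```

```text
t 11.83 tcp [ 0.5912 -0.0805  0.2299] hold [ 0.5912 -0.0805  0.176 ] close deg -4.35 zdir [-0.     0.001 -1.   ] w 0.554 ff 41.5 F [ 1.  -0.3  0.2]
exp [254.28531437 263.16835745]
14733 [261.7 231.8] 186 138 153 171
wheel-tcp [0.0047 0.0172] [ 19.5  25.7 -19.5 -30.9]
```

View pics/w6.png

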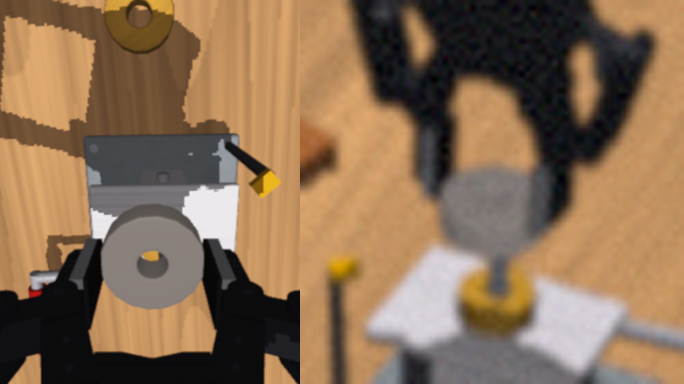

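The wheel is well gripped but about 29 mm short of the post in y, so I'll correct that.

play_rows([
  [[0.12,-0.48,0],0,0],
  [[0.12,-0.477,-0.2],0,0],
  [[0,0,-0.3],0,0],
  [[0,0,-0.2],0,0],
  [[0,0,0],0,0],
  [[0,0,0],0,0],
])

```text
clock: 12.43
position: [0.5983, -0.1094, 0.2078]
tool_rot: [0.733, 0.68, -0.0, -0.001]
ft_force: [0.3, 0.6, 0.8]
gripper_width: 0.549
finger_force: 41.5
```

```bash
python3 - <<'E'
from h import *
o=state()
w=vision.grab_frame("wrist");s=vision.grab_frame("side")
a=cv2.resize(w["image"][190:315,190:315],(400,400),interpolation=2);b=cv2.resize(s["image"][100:165,243:308],(400,400),interpolation=2)
cv2.imwrite("pics/w7.png",np.hstack([a,b]))
E
```

```text
t 12.43 tcp [ 0.5983 -0.1094  0.2078] hold [ 0.5982 -0.1094  0.1539] close deg -4.34 zdir [-0.002  0.001 -1.   ] w 0.549 ff 41.5 F [0.3 0.6 0.8]
```

View pics/w7.png

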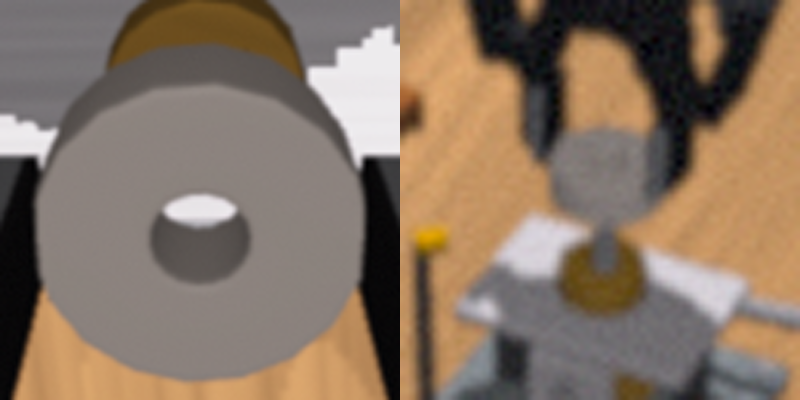

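The wheel sits over the post and collar, and the hole and post line up in both views. I'll lower it with force checks.

play_rows([
  [[0,0,-0.12],0,0],
  [[0,0,-0.12],0,0],
  [[0,0,-0.12],0,0],
  [[0,0,0],0,0],
])

```text
clock: 12.87
position: [0.5983, -0.1095, 0.1971]
tool_rot: [0.733, 0.68, -0.0, -0.001]
ft_force: [-0.3, -0.4, 0.1]
gripper_width: 0.554
finger_force: 41.5
```

play_rows([
  [[0,0,-0.12],0,0],
  [[0,0,-0.12],0,0],
  [[0,0,-0.12],0,0],
  [[0,0,0],0,0],
])

```text
clock: 13.2
position: [0.5983, -0.1096, 0.1862]
tool_rot: [0.733, 0.68, -0.0, -0.001]
ft_force: [-0.3, 0.0, -1.0]
gripper_width: 0.552
finger_force: 41.5
```

play_rows([
  [[0,0,-0.13],0,0],
  [[0,0,-0.13],0,0],
  [[0,0,-0.1],0,0],
  [[0,0,0],0,0],
])

```text
clock: 13.53
position: [0.5983, -0.1096, 0.1755]
tool_rot: [0.733, 0.68, -0.0, -0.001]
ft_force: [0.4, 0.0, -0.2]
gripper_width: 0.551
finger_force: 41.5
```

play_rows([
  [[0,0,-0.06],0,0],
  [[0,0,-0.05],0,0],
  [[0,0,0],0,0],
])

```text
clock: 13.78
position: [0.5986, -0.1097, 0.1729]
tool_rot: [0.733, 0.68, -0.0, -0.0]
ft_force: [0.6, -0.5, -0.5]
gripper_width: 0.556
finger_force: 41.5
```

play_rows([
  [[0,0,-0.04],0,0],
  [[0,0,0],0,0],
  [[0,0,0],0,85],
  [[0,0,0],0,85],
  [[0,0,0],0,85],
  [[0,0,0.4],0,85],
  [[0,0,0.9],0,85],
  [[0,0,0.9],0,85],
  [[0,0,0],0,85],
  [[0,0,0],0,85],
])

```text
clock: 14.62
position: [0.5994, -0.1099, 0.2398]
tool_rot: [0.733, 0.68, 0.001, 0.002]
ft_force: [-0.1, -0.8, 0.0]
gripper_width: 0.846
finger_force: 0.0
```

```bash
python3 - <<'E'
from h import *
o=state()
w=vision.grab_frame("wrist");s=vision.grab_frame("side")
a=cv2.resize(w["image"][100:350,100:350],(400,400),interpolation=2);b=cv2.resize(s["image"][100:165,243:308],(400,400),interpolation=2)
cv2.imwrite("pics/w8.png",np.hstack([a,b]))
E
```

```text
t 14.62 tcp [ 0.5994 -0.1099  0.2398] hold [ 0.5996 -0.1099  0.1859] close deg -4.33 zdir [ 0.004 -0.001 -1.   ] w 0.846 ff 0.0 F [-0.1 -0.8  0. ]
```

View pics/w8.png

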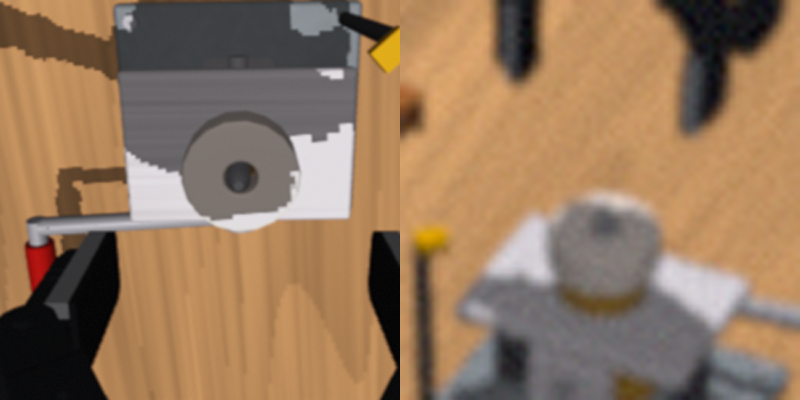

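The wheel is home on the collar: both views show it flat, and the post tip appears where it should above the wheel top. That was my 11th picture, one over the limit of 10, so from here I'll use numbers only. Next is the lever grip.

play_rows([
  [[-0.77,-0.56,0],0,85],
  [[-0.77,-0.56,0],0,85],
  [[-0.77,-0.56,0],0,85],
  [[-0.77,-0.56,0],0,85],
  [[-0.77,-0.56,0],0,85],
  [[0,0,-0.5],0,85],
  [[0,0,0],0,85],
  [[0,0,0],0,85],
])

```text
clock: 15.38
position: [0.4826, -0.1935, 0.2217]
tool_rot: [0.734, 0.68, -0.0, -0.002]
ft_force: [-0.6, 0.1, 1.2]
gripper_width: 0.85
finger_force: 0.0
```

```bash
python3 - <<'E'
from h import *
o=state()
for n in("wrist","side"):
    w=vision.grab_frame(n)
    for a,c,b in blobs(masks(w["image"])["red"],30):
        r=cv2.minAreaRect(np.argwhere(b)[:,::-1].astype(np.float32));print(n,a,c.round(1),np.round(r[0],1),np.round(r[1],1),r[2],onz(w,c,.067).round(4),cv2.boundingRect(b.astype(np.uint8)))
    print(proj(w,[[.4838,-.1938,.067],[.4838+.035*.075,-.1938+.035,.067],[.4838-.035*.075,-.1938-.035,.067]]).round(1).tolist())
E
```

```text
t 15.38 tcp [ 0.4826 -0.1935  0.2217] hold [ 0.4825 -0.1934  0.1678] close deg -4.37 zdir [-0.003  0.002 -1.   ] w 0.85 ff 0.0 F [-0.6  0.1  1.2]
wrist 1685 [253.4 194.3] [253. 195.] [90. 20.] 90.0 [ 0.4823 -0.1912  0.067 ] (243, 150, 21, 91)
[[255.7, 197.6], [255.8, 149.8], [255.6, 241.3]]
side 52 [325.3 144. ] [325.1 144.1] [ 3.9 15.5] 32.47119140625 [ 0.4808 -0.1856  0.067 ] (320, 138, 11, 14)
[[325.1, 142.1], [320.5, 149.1], [329.6, 135.3]]
```

play_rows([
  [[0.02,0,-0.8],0,85],
  [[0,0,-0.9],0,85],
  [[0,0,-0.8],0,85],
  [[0,0,-0.5],0,85],
  [[0,0,-0.36],0,85],
  [[0,0,0],0,85],
  [[0,0,0],0,0],
  [[0,0,0],0,0],
  [[0,0,0],0,0],
  [[0,0,0],0,0],
])

```text
clock: 16.32
position: [0.4843, -0.1938, 0.1231]
tool_rot: [0.733, 0.68, 0.0, 0.001]
ft_force: [0.7, -0.2, 0.8]
gripper_width: 0.284
finger_force: 0.0
```

play_rows([
  [[0,0,0],0,0],
  [[0,0,0],0,0],
  [[0,0,0],0,0],
  [[0,0,0],0,0],
  [[0,0,0],0,0],
])

```text
clock: 16.73
position: [0.4832, -0.1937, 0.1221]
tool_rot: [0.733, 0.68, -0.0, -0.001]
ft_force: [-4.3, -0.9, 1.0]
gripper_width: 0.166
finger_force: 40.4
```

```bash
python3 - <<'E'
from h import *
o=state()
P=np.array([.598,-.109]);a=np.radians(-4.35);ex=np.array([np.cos(a),np.sin(a)])
h=o["position"];d=(h[:2]-P)@ex;print("fixture x",d,"y",(h[:2]-P)@np.array([-ex[1],ex[0]]),"angle from x",np.arccos(min(1,-d/.11)))
for hz in(.05,.054,.058): print(hz,np.arcsin((h[2]-hz-.045)/.11))
E
```

```text
t 16.73 tcp [ 0.4832 -0.1937  0.1221] hold [ 0.4831 -0.1937  0.0682] close deg -4.32 zdir [-0.001  0.    -1.   ] w 0.166 ff 40.4 F [-4.3 -0.9  1. ]
fixture x -0.10808105977258925 y -0.093180195950819 angle from x 0.18706078831511777
0.05 0.24858818141111416
0.054 0.21123964266204742
0.058 0.17418802996721777
```

```bash
python3 - <<'E'
import numpy as np
a=np.linspace(.2,1.571,25);x=-.11*np.cos(a);z=.11*np.sin(a);y=np.radians(-4.35)
for i in range(24):print([[round((x[i+1]-x[i])*np.cos(y)/.03,3),round((x[i+1]-x[i])*np.sin(y)/.03,3),round((z[i+1]-z[i])/.03,3)],0,0],end=",\n" if i%8==7 else ",")
E
```

```text
[[np.float64(0.047), np.float64(-0.004), np.float64(0.204)], 0, 0],[[np.float64(0.059), np.float64(-0.004), np.float64(0.201)], 0, 0],[[np.float64(0.07), np.float64(-0.005), np.float64(0.197)], 0, 0],[[np.float64(0.081), np.float64(-0.006), np.float64(0.193)], 0, 0],[[np.float64(0.092), np.float64(-0.007), np.float64(0.188)], 0, 0],[[np.float64(0.103), np.float64(-0.008), np.float64(0.182)], 0, 0],[[np.float64(0.113), np.float64(-0.009), np.float64(0.176)], 0, 0],[[np.float64(0.123), np.float64(-0.009), np.float64(0.169)], 0, 0],
[[np.float64(0.132), np.float64(-0.01), np.float64(0.162)], 0, 0],[[np.float64(0.141), np.float64(-0.011), np.float64(0.154)], 0, 0],[[np.float64(0.15), np.float64(-0.011), np.float64(0.146)], 0, 0],[[np.float64(0.158), np.float64(-0.012), np.float64(0.137)], 0, 0],[[np.float64(0.165), np.float64(-0.013), np.float64(0.128)], 0, 0],[[np.float64(0.172), np.float64(-0.013), np.float64(0.118)], 0, 0],[[np.float64(0.179), np.float64(-0.014), np.float64(0.108)], 0, 0],[[np.float64(0.185), np.float64(-0.014), np.float64(0.098)], 0, 0],
[[np.float64(0.19), np.float64(-0.014), np.float64(0.087)], 0, 0],[[np.float64(0.195), np.float64(-0.015), np.float64(0.076)], 0, 0],[[np.float64(0.199), np.float64(-0.015), np.float64(0.065)], 0, 0],[[np.float64(0.202), np.float64(-0.015), np.float64(0.053)], 0, 0],[[np.float64(0.205), np.float64(-0.016), np.float64(0.042)], 0, 0],[[np.float64(0.207), np.float64(-0.016), np.float64(0.03)], 0, 0],[[np.float64(0.208), np.float64(-0.016), np.float64(0.018)], 0, 0],[[np.float64(0.209), np.float64(-0.016), np.float64(0.006)], 0, 0],
```

play_rows([
  [[0.05,-0.004,0.204],0,0],
  [[0.06,-0.004,0.2],0,0],
  [[0.07,-0.005,0.197],0,0],
  [[0.08,-0.006,0.193],0,0],
  [[0.09,-0.007,0.188],0,0],
  [[0.1,-0.008,0.182],0,0],
  [[0.113,-0.009,0.176],0,0],
  [[0.123,-0.009,0.17],0,0],
  [[0,0,0],0,0],
])

```text
clock: 17.48
position: [0.4992, -0.1951, 0.1674]
tool_rot: [0.733, 0.68, -0.004, -0.006]
ft_force: [-26.7, -3.2, 15.5]
gripper_width: 0.16
finger_force: 42.3
```

```bash
cat >> h.py <<'E'
def ang():
    o=state();P=np.array([.598,-.109]);a=np.radians(-4.35);ex=np.array([np.cos(a),np.sin(a)]);h=o["position"]
    d=(h[:2]-P)@ex;zz=h[2]-.0545-.045;print("fx",d.round(4),"z",zz.round(4),"ang",np.arctan2(zz,-d).round(3),"r",np.hypot(d,zz).round(4))
E
python3 -c "from h import *;ang()"
```

```text
t 17.48 tcp [ 0.4992 -0.1951  0.1674] hold [ 0.4984 -0.195   0.1135] close deg -4.27 zdir [-0.014  0.002 -1.   ] w 0.16 ff 42.3 F [-26.7  -3.2  15.5]
fx -0.092 z 0.0679 ang 0.636 r 0.1144
```

```bash
cat >> h.py <<'E'
def lever():
    a=np.radians(-4.35);ex=np.array([np.cos(a),np.sin(a),0]);ey=np.array([-ex[1],ex[0],0]);P=np.array([.598,-.109,.045])
    for n in("side","top","wrist"):
        f=vision.grab_frame(n)
        for A,c,b in blobs(masks(f["image"])["red"],8):
            print(n,"red",A,c.round(1),cv2.boundingRect(b.astype(np.uint8)))
        if n!="side": continue
        for th in np.arange(.1,1.75,.15):
            g=P-.11*np.cos(th)*ex+[0,0,.11*np.sin(th)]
            print(th.round(2),proj(f,[g-.057*ey,g-.092*ey,g-.127*ey]).round(1).tolist())
E
python3 -c "from h import *;lever();ang()"
```

```text
side red 36 [320.  131.8] (317, 127, 6, 10)
0.1 [[320.5, 152.7], [325.1, 145.7], [329.6, 138.9]]
0.25 [[320.2, 147.8], [324.9, 140.7], [329.4, 134.0]]
0.4 [[319.1, 142.6], [323.8, 135.7], [328.4, 129.0]]
0.55 [[317.0, 137.4], [321.9, 130.5], [326.5, 123.9]]
0.7 [[314.2, 132.4], [319.1, 125.5], [323.8, 118.9]]
0.85 [[310.6, 127.5], [315.6, 120.7], [320.4, 114.2]]
1.0 [[306.3, 123.0], [311.4, 116.3], [316.4, 109.9]]
1.15 [[301.5, 119.0], [306.7, 112.4], [311.7, 106.1]]
1.3 [[296.2, 115.7], [301.6, 109.1], [306.7, 102.9]]
1.45 [[290.7, 113.0], [296.2, 106.6], [301.4, 100.4]]
1.6 [[285.1, 111.2], [290.6, 104.8], [295.9, 98.7]]
top red 105 [391.6 214. ] (383, 211, 19, 7)
wrist red 4253 [250.9 258.8] (232, 189, 36, 143)
t 17.63 tcp [ 0.499  -0.195   0.1672] hold [ 0.4982 -0.1949  0.1133] close deg -4.27 zdir [-0.014  0.002 -1.   ] w 0.163 ff 42.3 F [-25.7  -3.4  14.9]
fx -0.0922 z 0.0677 ang 0.633 r 0.1144
```

The lever is really at about 0.56 rad, started near 0.12, and the grip axis sits 10 mm below the hold point. I'll take out the radial offset and replan the rest of the arc.

```bash
python3 - <<'E'
import numpy as np
a=np.linspace(.56,1.571,17);x=-.11*np.cos(a);z=.11*np.sin(a)
print([(round(float(u*.997/.03),3),round(float(-u*.076/.03),3),round(float(v/.03),3)) for u,v in zip(np.diff(x),np.diff(z))])
E
```

```text
[(0.129, -0.01, 0.192), (0.141, -0.011, 0.184), (0.152, -0.012, 0.174), (0.163, -0.012, 0.164), (0.173, -0.013, 0.154), (0.182, -0.014, 0.143), (0.191, -0.015, 0.131), (0.198, -0.015, 0.118), (0.206, -0.016, 0.106), (0.212, -0.016, 0.092), (0.217, -0.017, 0.079), (0.222, -0.017, 0.065), (0.225, -0.017, 0.051), (0.228, -0.017, 0.036), (0.23, -0.018, 0.022), (0.231, -0.018, 0.007)]
```

play_rows([
  [[-0.07,0.005,0.05],0,0],
  [[-0.06,0.005,0.05],0,0],
  [[0,0,0],0,0],
])

```text
clock: 17.88
position: [0.4994, -0.1948, 0.1704]
tool_rot: [0.733, 0.68, -0.001, -0.001]
ft_force: [-7.6, -0.9, 2.9]
gripper_width: 0.165
finger_force: 40.7
```

```bash
python3 -c "from h import *;ang()"
```

```text
t 17.88 tcp [ 0.4994 -0.1948  0.1704] hold [ 0.4992 -0.1948  0.1165] close deg -4.34 zdir [-0.002  0.001 -1.   ] w 0.165 ff 40.7 F [-7.6 -0.9  2.9]
fx -0.0918 z 0.0709 ang 0.657 r 0.116
```

play_rows([
  [[0.06,-0.005,0.11],0,0],
  [[0.141,-0.011,0.184],0,0],
  [[0.152,-0.012,0.174],0,0],
  [[0.163,-0.012,0.164],0,0],
  [[0.173,-0.013,0.154],0,0],
  [[0.182,-0.014,0.143],0,0],
  [[0,0,0],0,0],
])

```text
clock: 18.47
position: [0.5262, -0.1966, 0.1996]
tool_rot: [0.733, 0.68, -0.001, -0.001]
ft_force: [-10.8, 1.1, 12.7]
gripper_width: 0.164
finger_force: 41.7
```

```bash
sed -i 's/h\[2\]-.0545-.045/h[2]-.064-.045/' h.py && python3 -c "from h import *;ang()"
```

```text
t 18.47 tcp [ 0.5262 -0.1966  0.1996] hold [ 0.5261 -0.1966  0.1457] close deg -4.3 zdir [-0.002  0.001 -1.   ] w 0.164 ff 41.7 F [-10.8   1.1  12.7]
fx -0.0649 z 0.0906 ang 0.949 r 0.1115
```

play_rows([
  [[0.18,-0.015,0.16],0,0],
  [[0.198,-0.015,0.135],0,0],
  [[0.206,-0.016,0.11],0,0],
  [[0.212,-0.016,0.092],0,0],
  [[0.217,-0.017,0.079],0,0],
  [[0,0,0],0,0],
])

```text
clock: 18.97
position: [0.5578, -0.1986, 0.2166]
tool_rot: [0.733, 0.68, 0.001, -0.0]
ft_force: [-3.4, 3.5, 6.7]
gripper_width: 0.163
finger_force: 41.2
```

```bash
python3 -c "from h import *;ang()"
```

```text
t 18.97 tcp [ 0.5578 -0.1986  0.2166] hold [ 0.5579 -0.1986  0.1627] close deg -4.3 zdir [ 0.001  0.001 -1.   ] w 0.163 ff 41.2 F [-3.4  3.5  6.7]
fx -0.0333 z 0.1076 ang 1.271 r 0.1126
```

play_rows([
  [[0.222,-0.02,0.065],0,0],
  [[0.222,-0.02,0.05],0,0],
  [[0.222,-0.02,0.035],0,0],
  [[0.222,-0.018,0.02],0,0],
  [[0.222,-0.018,0.005],0,0],
  [[0,0,0],0,0],
  [[0,0,0],0,0],
  [[0,0,0],0,0],
])

```text
clock: 19.63
position: [0.5914, -0.2008, 0.2222]
tool_rot: [0.733, 0.68, 0.002, 0.001]
ft_force: [-1.5, 5.1, 6.4]
gripper_width: 0.168
finger_force: 41.2
```

```bash
python3 - <<'E'
from h import *
ang();lever()
f=vision.grab_frame("side");h=cv2.cvtColor(f["image"],cv2.COLOR_BGR2HSV).astype(int)
# yellow flag row vs wheel top
m=(h[...,0]>20)&(h[...,0]<35)&(h[...,1]>150)
for A,c,b in blobs(m,10): print("yellow",A,c)
print("wheel top exp full lift",proj(f,[[.598,-.109,.121],[.598,-.109,.1095]]))
w=masks(f["image"])["white"];
for A,c,b in blobs(w,60):
    if 230<c[0]<310: print("white",A,c,cv2.boundingRect(b.astype(np.uint8)))
E
```

```text
t 19.63 tcp [ 0.5914 -0.2008  0.2222] hold [ 0.5916 -0.2007  0.1683] close deg -4.3 zdir [ 0.003  0.002 -1.   ] w 0.168 ff 41.2 F [-1.5  5.1  6.4]
fx 0.0004 z 0.1132 ang 1.574 r 0.1132
side red 35 [289.1 106.4] (286, 102, 6, 10)
0.1 [[320.5, 152.7], [325.1, 145.7], [329.6, 138.9]]
0.25 [[320.2, 147.8], [324.9, 140.7], [329.4, 134.0]]
0.4 [[319.1, 142.6], [323.8, 135.7], [328.4, 129.0]]
0.55 [[317.0, 137.4], [321.9, 130.5], [326.5, 123.9]]
0.7 [[314.2, 132.4], [319.1, 125.5], [323.8, 118.9]]
0.85 [[310.6, 127.5], [315.6, 120.7], [320.4, 114.2]]
1.0 [[306.3, 123.0], [311.4, 116.3], [316.4, 109.9]]
1.15 [[301.5, 119.0], [306.7, 112.4], [311.7, 106.1]]
1.3 [[296.2, 115.7], [301.6, 109.1], [306.7, 102.9]]
1.45 [[290.7, 113.0], [296.2, 106.6], [301.4, 100.4]]
1.6 [[285.1, 111.2], [290.6, 104.8], [295.9, 98.7]]
top red 107 [402.8 164.9] (394, 162, 22, 7)
wrist red 4162 [251.9 258.9] (235, 189, 34, 143)
yellow 13 [247.30769231 138.92307692]
wheel top exp full lift [[276.24205797 133.31420049]
 [276.10404242 136.84138187]]
white 88 [270.67045455  25.95454545] (262, 15, 17, 24)
white 184 [262.91847826 144.51630435] (252, 132, 28, 23)
white 71 [291.76056338 149.23943662] (286, 143, 13, 13)
white 140 [262.08571429 172.79285714] (250, 156, 33, 29)
```

play_rows([
  [[0,0,0],0,0],
  [[0,0,0],0,0],
  [[0,0,0],0,0],
  [[0,0,0],0,0],
])

```text
clock: 20.17
position: [0.5913, -0.2008, 0.2222]
tool_rot: [0.733, 0.68, 0.002, 0.0]
ft_force: [-1.4, 5.8, 5.1]
gripper_width: 0.168
finger_force: 41.2
```

```bash
python3 -c "
from h import *
ang();print(arm.sign_off())"
```

```text
t 20.17 tcp [ 0.5913 -0.2008  0.2222] hold [ 0.5915 -0.2007  0.1683] close deg -4.3 zdir [ 0.003  0.002 -1.   ] w 0.168 ff 41.2 F [-1.4  5.8  5.1]
fx 0.0003 z 0.1132 ang 1.574 r 0.1132
the job is handed in; nothing more can be done
None
```

I handed the job in at 20 s with the collar and then the wheel threaded home on the post and the cam lever held upright (about 1.57 rad), but no verdict came back, I didn't re-check the collar and wheel after the lift, and I viewed 11 pictures, one over the limit of 10.

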